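# Set the display clamp on the crystal block

### The arm

A 6-joint arm with a two-finger parallel gripper is mounted at the origin on the work surface. World frame = base frame: x ahead of the robot, y to its left, z up, the work surface at z = 0. Lengths are in mm, angles in rad, forces in N, time in s.
With the tool pointing down it reaches from about 275 to 750 mm from the base axis. Payload 10.2 kg.
Tool frame: the origin (TCP) lies on the centre line of the jaws, within the pads' length; the fingertips stand 8 mm ahead of it and the grasp point (between the pads) lies 11 mm behind it; z points along the fingers, y is the direction in which the jaws open and shut (so a half turn about z gives the same grasp; the last joint's range is limited). The gripper opens to 88 mm and grips with 3 to 60 N. Pads are 18 mm wide; open, the fingers measure 123 mm over their backs; the gripper's body (75 mm by 187 mm) begins 45 mm behind the grasp point.
Start: joints at [-1.503, 0.313, 1.498, -0, 1.331, -0.223], TCP at [150.514, -502.968, 246.72] pointing down, gripper open.
Joint ranges: [-2.94, 2.94], [-0.97, 2.17], [0.19, 2.56], [-1.23, 4.37], [0.02, 3.11], [-2.88, 2.88]. Speed limits (rad/s): [2.39, 2.39, 3.01, 3.14, 3.14, 3.14].

### API

Orientations are given as a unit quaternion [x, y, z, w].
In Python, from bench import * gives the robot as it stands.
- The arm moves only by the tool arm_command, never from a script. Its argument "targets" is a list that holds one entry, the list of rows, each a list of 4 numbers: the shift along the world's x, y, z in mm, then the turn about the world's z in rad. A call has 1 to 5 rows; each row is the pose to reach, as a shift and turn from the pose measured when the call began; what a row does not reach only later rows make up. A row lasts 1/10 s, in which the tool goes at most 50 mm and 8.59 degrees, less where a joint would pass 70% of its speed; a pose out of reach is approached as far as the arm can. A call with a gripper value outside its range is refused whole. "claw" is the finger opening in mm, from 0 to 88.1, set as the call begins (left out, the last holds). The fingers move at their own pace and stop on an object; the grip force is fixed at half the most. Time passes only in rows, so rows that repeat a pose let the fingers close. It gives the time, the measured TCP pose, the force and the opening at its end, in the units of the state.
- state(): the state, without advancing time (a new reading comes with each control period).
- camera(name): name is "scene" or "top" or "wrist"; returns a dict with "color" (400x640x3 uint8, red, green, blue), "camera_matrix" (3x3 intrinsics, pixels), "rvec" (rotation vector, rad) and "tvec" (3), from world to camera coordinates, as OpenCV has them. Camera axes: x right, y down, z forward; pixel columns grow to the right and rows downward; lengths in mm; the calibration is good to about 2 mm. A picture is of the moment at which its call begins. There is no depth.
- hand_in(): hands the job in, once; it reports no verdict.
Trained networks look in a picture, given as the dict that the camera call returned (one of the last four; its "shot" number tells which), for a name from the list of things; names that differ only in an ending like _2 or _b are one class to them, and where a whole thing is asked for, a point or a joint stands for the part that bears it (a point fixed in the world has none). Each returns a list of dicts, best first, with "conf" (0 to 1); they miss things now and then, are a little off and sometimes report something else, mostly with a low value. They report only what shows in the picture. A call takes as long as a camera call. They do not tell look-alikes from the thing itself.
- search_frame(label, picture): "position" ([x, y, z] in mm, in world coordinates, good to about 4 mm: the middle of the surface that is visible of it).
- regions_of(label, picture): "mask" (400x640 bool, what is visible of it).
- place_of(label, picture): "position" ([x, y, z] in mm, in world coordinates, good to about 4 mm: a listed point, or the origin of a listed thing).
The state is a dict: "time_s": time; "joint_positions": joint angles; "joint_velocities": joint speeds; "joint_efforts": joint torques, N m; "tcp_pos": TCP position; "eef_rot": TCP orientation; "wrist_force": force on the tool from outside, world axes, zero at the start; "wrist_torque": the same for the moment, N m; "width": finger opening in mm.
Only numpy, scipy, OpenCV 4.12 (cv2) and the standard library are available. Lean on these libraries where they do the work, as an engineer would, in place of code of your own. Each camera call takes 0.05 s, during which the arm holds its last target.

### The job

Two crystal blocks are held down on display stands by screw clamps. Tighten the clamp with the orange T-handle, clockwise seen from above, until its green indicator tab has popped out of the clamp head, then stop turning, because cranking it much further would chip the crystal, and let go, leaving it tight. The clamp with the white handle has already been set: leave it as it is.

Things in the scene. Friction and masses are not known exactly. Their poses are not given: they have to be found in the camera images.
- clamp: Grey clamp stand with the crystal block, fixed to the table; base 150 x 120 mm. Origin on the table under the screw axis. Its x axis (yaw within 26 degrees of away from the robot) points to the head's end face with the tab, 45 mm from the screw axis; the head is 54 mm wide, its flat top 150 mm up, nothing but the handle above it. The other clamp's screw is at least 250 mm away.
- clamp_grip (a point): Middle of the orange T-handle: a level bar 70 mm long, 16 mm wide, 24 mm tall, with a 28 mm round hub, on a vertical screw. The point is on the screw axis at the bar's mid-height, 184 mm above the table; the bar's underside is 22 mm above the head, so fingers can reach down beside it. x along the bar, y across its 16 mm width, z up; turns with the handle.
- clamp_screw (a joint): Turn of the orange handle, rad: 0 fully loose, grows clockwise seen from above (tightening). Starts between 0 and 0.6. The handle stays where it is left; 0.15 to 0.3 N m turns it. The tab pops out between 1.0 and 1.25; turn no further than 1.8, beyond that the crystal is over-tightened, and do not loosen it again; hard stop at 2.2.
- clamp_tab (a joint): Travel in m of the green indicator tab (32 mm wide, 10 mm thick, black front: no green shows while it is in) in the end face of the orange-handled clamp's head, the face away from the robot. 0 is flush; it starts at about 0.001. When the screw reaches the set force a spring pops it out level, to about 0.014. It is latched until then, cannot be pulled out, and stays out.
- set_screw (a joint): Turn in rad of the white T-handle of the other, equal clamp, already set, its green tab out. 0 is as it was set and as it starts; it must stay within 0.2 of that.
Things that resemble listed ones, but are neither listed nor needed, are in the scene too. Leave any red look-alike of the part that bears set_screw alone.

How it is judged:
By the outcome, as a careful person would: the job done as asked, in the order asked, and still so for the second after the job is handed in, with the robot touching nothing.
It also fails if it takes over 32 s, if anything falls off the work surface, if the arm or the gripper's body presses on something with over 40 N, if the wrist force passes 120 N, or if a joint passes its speed limit or range.

## Working session

There is one attempt and no reset: what is moved stays moved. The work goes in short steps, Python scripts to look and compute and a tool call to move; the robot and the scene stay as the last step left them, time stands still between calls to the robot, and variables do not carry over. Pictures are saved under pics/ and viewed, and the job is handed in when it is done.

Besides the shell and the picture viewer there is one more tool, called after "Call:" by a JSON object that holds its "name" and its "arguments", one argument or row to a line. arm_command: Moves the arm, as the interface text tells. Its arguments: {"type":"object","properties":{"targets":{"type":"array","items":{"type":"array","items":{"type":"array","items":{"type":"number"}}}},"claw":{"type":"number"}},"required":["targets"]}

```bash
mkdir -p pics
cat > h.py <<'E'
from bench import *
import numpy as np, cv2
def save(p,n): cv2.imwrite('pics/'+n+'.png',p['color'][:,:,::-1])
def proj(p,X):
    return cv2.projectPoints(np.array(X,float).reshape(-1,3),np.array(p['rvec'],float),np.array(p['tvec'],float),np.array(p['camera_matrix'],float),None)[0].reshape(-1,2)
def ray(p,uv,z):
    R=cv2.Rodrigues(np.array(p['rvec'],float))[0];K=np.array(p['camera_matrix'],float);t=np.array(p['tvec'],float).reshape(3)
    c=-R.T@t; d=R.T@np.linalg.inv(K)@np.array([uv[0],uv[1],1.]); return c+d*(z-c[2])/d[2]
E
python3 - <<'E'
from h import *
for n in ('scene','top'):
    p=camera(n); save(p,n+'0')
    for l in ('clamp','clamp_grip'):
        for r in place_of(l,p): print(n,l,r)
s=state(); print(s['time_s'],s['tcp_pos'],s['eef_rot'],s['wrist_force'])
E
```

```text
scene clamp {'position': [568.0, -137.8, -0.1], 'conf': 0.74}
scene clamp_grip {'position': [571.3, -133.0, 178.9], 'conf': 0.58}
top clamp {'position': [564.7, -133.0, 3.4], 'conf': 0.58}
top clamp_grip {'position': [565.7, -133.7, 183.8], 'conf': 0.78}
0.3 [ 150.5155597  -502.89414007  246.55460431] [ 9.89449718e-01  1.44876558e-01  3.48779777e-05 -1.94517750e-04] [ 0.44298594 -0.27861063  0.52803843]
```

View pics/scene0.png

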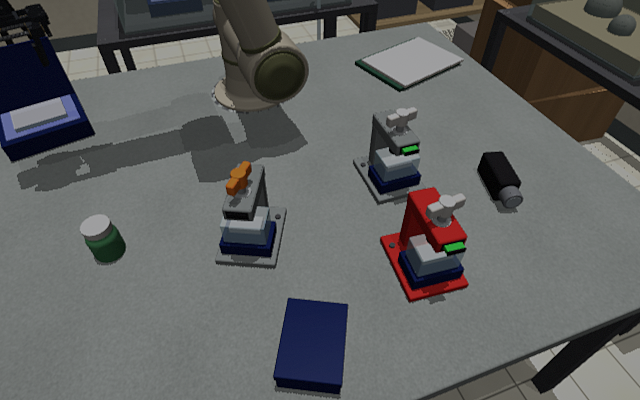

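View pics/top0.png

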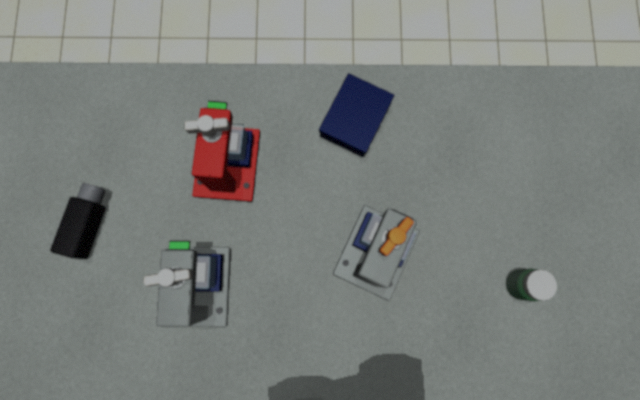

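In the scene view, the orange T-handle is at (240,180) on a grey stand with no green showing. The white-handled grey clamp is at (400,125) with its green tab out, and the red look-alike is at (440,215). In the top view, orange is at (397,237), white at (167,278) and red at (207,125). The only one that fits is the orange handle, so I'll confirm it in a crop and measure its bar.

Run:
```python
from h import *
p=camera('top'); c=p['color'].astype(int)
m=((c[:,:,0]>130)&(c[:,:,2]<80)&(c[:,:,1]<0.75*c[:,:,0])&(c[:,:,1]>0.35*c[:,:,0])).astype(np.uint8)
m[:,:330]=0;m[:,460:]=0
ys,xs=np.nonzero(m); print(len(xs),xs.min(),xs.max(),ys.min(),ys.max())
W=np.array([ray(p,(x,y),196)[:2] for x,y in zip(xs,ys)])
r=cv2.minAreaRect(W.astype(np.float32)); print(r)
w,v=np.linalg.eigh(np.cov(W.T)); a=v[:,1]; print(W.mean(0),np.arctan2(a[1],a[0]), np.sqrt(w))
print('grip px',proj(p,[[566,-133.5,184],[566,-133.5,0]]))
im=cv2.resize(p['color'][180:310,320:470,::-1],None,fx=5,fy=4.6,interpolation=cv2.INTER_CUBIC)
cv2.imwrite('pics/crop.png',cv2.resize(p['color'][180:310,320:470,::-1],None,fx=4.5,fy=4.5,interpolation=cv2.INTER_CUBIC))
p=camera('scene'); c=p['color']
print(state()['tcp_pos'])
```

```text
423 381 412 217 254
((562.9769897460938, -133.69329833984375), (24.623764038085938, 66.40218353271484), 44.254981994628906)
[ 563.0739142  -134.29901536] 2.458145073104834 [ 5.33830797 18.87952806]
grip px [[395.2156223  234.44945081]
 [378.062614   243.68816672]]
[ 150.51409019 -502.93939612  246.6494867 ]
```

View pics/crop.png

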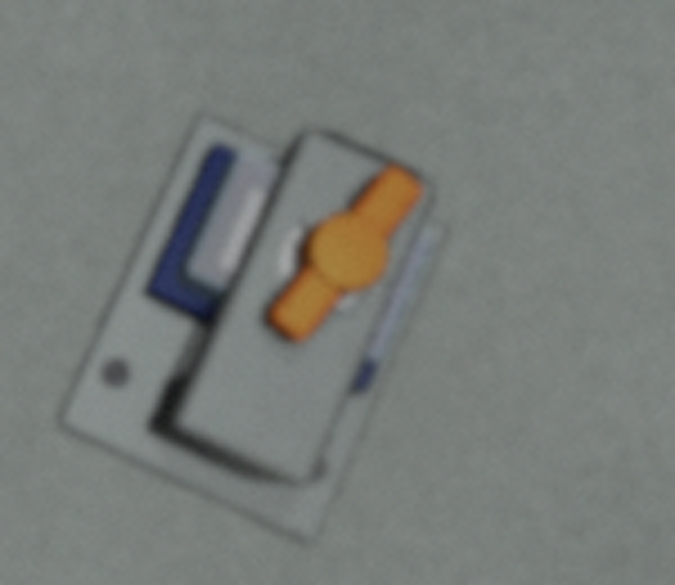

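The crop confirms it: orange handle on the grey clamp, no green showing. The bar's yaw is about -0.684 (equivalently 2.458). I'll grip the near arm of the bar and turn it along an arc. At yaw 2.458 joint 6 stays in range throughout. First I'll hover above it.

Call:
{"name": "arm_command", "arguments": {
  "targets": [
    [[27,26,0,0.145],[54,52,0,0.29],[81,78,0,0.435],[108,104,0,0.58],[135,130,0,0.725]]
  ],
  "claw": 50
}}

```text
time_s: 0.9
tcp_pos: [286.4, -371.8, 246.8]
eef_rot: [0.872, 0.489, -0.0, 0.0]
wrist_force: [0.0, -0.1, 0.1]
width: 51.2
```

Call:
{"name": "arm_command", "arguments": {
  "targets": [
    [[27,26,0,0.145],[54,52,0,0.29],[81,78,0,0.435],[108,104,0,0.58],[135,130,0,0.725]]
  ]
}}

```text
time_s: 1.4
tcp_pos: [422.4, -240.5, 246.8]
eef_rot: [0.64, 0.768, -0.0, 0.0]
wrist_force: [0.6, -0.1, 0.4]
width: 50.0
```

Call:
{"name": "arm_command", "arguments": {
  "targets": [
    [[27,26,0,0.145],[54,52,0,0.29],[81,78,0,0.435],[108,104,0,0.58],[125,125,0,0.7]]
  ]
}}

```text
time_s: 1.9
tcp_pos: [548.6, -113.8, 246.7]
eef_rot: [0.335, 0.942, 0.0, 0.0]
wrist_force: [0.3, -0.6, 0.1]
width: 50.0
```

Run:
```python
from h import *
p=camera('wrist'); save(p,'w1')
for r in place_of('clamp_grip',p): print(r)
s=state(); q=s['eef_rot']; print(s['tcp_pos'],2*np.arctan2(q[1],q[0]))
c=p['color'].astype(int)
m=((c[:,:,0]>110)&(c[:,:,2]<90)&(c[:,:,1]<0.75*c[:,:,0])&(c[:,:,1]>0.35*c[:,:,0]))
ys,xs=np.nonzero(m); print(len(xs))
if len(xs):
  W=np.array([ray(p,(x,y),196)[:2] for x,y in zip(xs,ys)]); print(W.mean(0),cv2.minAreaRect(W.astype(np.float32)))
print(proj(p,[[565,-134,184],[545.6,-118.2,196],[584,-150,196]]))
```

```text
{'position': [562.0, -135.6, 178.7], 'conf': 0.57}
[ 548.53027018 -113.28189871  246.46660546] 2.458021571221334
2323
[ 563.54641395 -130.79949585] ((590.1790161132812, -37.17222595214844), (240.1491241455078, 80.51853942871094), 79.59454345703125)
[[308.61468438 253.81352807]
 [307.81681545 228.37512752]
 [307.84763078 294.14664026]]
```

View pics/w1.png

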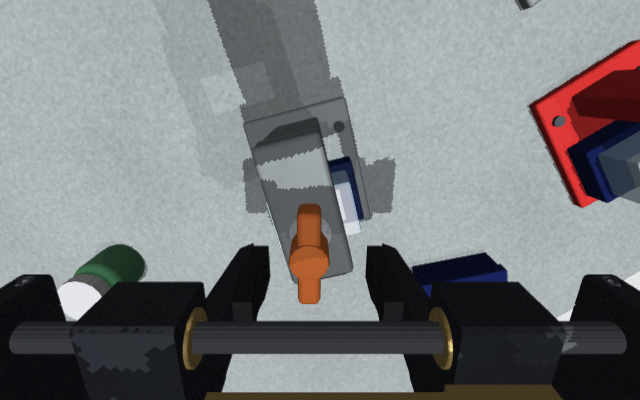

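The wrist view shows the bar aligned with the picture's columns, from (309,205) to (310,303), with the hub at (310,262). I'll work out the ends and the hub.

Run:
```python
from h import *
p=camera('wrist'); c=p['color'].astype(int)
m=((c[:,:,0]>90)&(c[:,:,2]<70)&(c[:,:,1]<0.75*c[:,:,0])&(c[:,:,1]>0.3*c[:,:,0])).astype(np.uint8)
m[:190]=0;m[:,:280]=0;m[:,340:]=0;m[310:]=0
ys,xs=np.nonzero(m)
for r in list(range(203,306,8)):
    x=xs[ys==r]; 
    if len(x): print(r,x.min(),x.max(),ray(p,((x.min()+x.max())/2,r),196)[:2].round(1))
print(ys.min(),ys.max())
for uv in((309,ys.min()),(310,ys.max())): print(ray(p,uv,196).round(1))
# tool line
s=state();print(s['tcp_pos'])
for z in(235.,255.,190.): print(proj(p,[[*s['tcp_pos'][:2],z]]))
cv2.imwrite('pics/w2.png',cv2.resize(p['color'][190:315,250:370,::-1],None,fx=4.5,fy=4.5,interpolation=cv2.INTER_CUBIC))
```

```text
211 303 312 [ 536.1 -110. ]
219 297 319 [ 540.5 -113.3]
227 296 320 [ 544.8 -116.8]
235 297 319 [ 549.1 -120.4]
243 297 319 [ 553.5 -124.1]
251 293 322 [ 557.8 -128.1]
259 289 327 [ 562.6 -131.7]
267 289 327 [ 567.3 -135.5]
275 294 323 [ 572.3 -139.2]
283 297 319 [ 576.9 -143.5]
291 298 319 [ 582.1 -147.4]
299 298 318 [ 586.9 -151.8]
209 304
[ 535.7 -108.5  196. ]
[ 591.  -153.4  196. ]
[ 547.62394995 -114.69312546  246.51577516]
[[312.52503418 258.97078399]]
[[311.89504279 280.593714  ]]
[[313.53006467 224.47554467]]
```

View pics/w2.png

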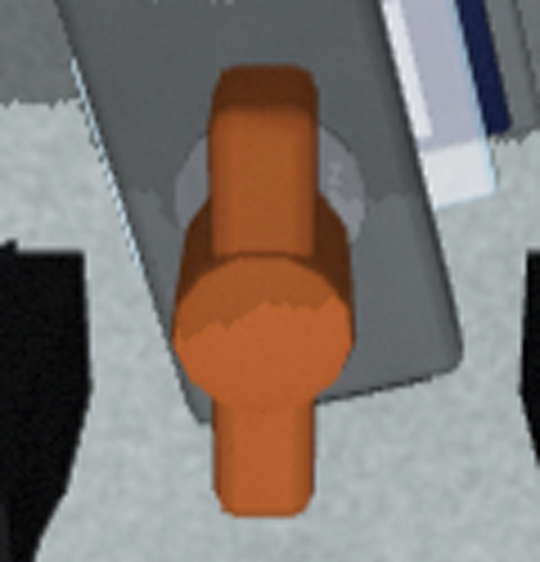

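The hub is taller than the bar, so I'll grip the near arm at a radius of about 26 mm. The screw axis is at about (564.5,-133). I'll descend with a small bias toward clockwise, so closing the jaws can't loosen it.

Call:
{"name": "arm_command", "arguments": {
  "targets": [
    [[-3,-1.5,0,0],[-3,-1.5,-20,0],[-3,-1.5,-40,0],[-3,-1.5,-60,0],[-3,-1.5,-71.5,0]]
  ]
}}

```text
time_s: 2.55
tcp_pos: [543.5, -117.1, 173.8]
eef_rot: [0.339, 0.941, -0.0, -0.001]
wrist_force: [-0.7, -0.3, -0.9]
width: 50.2
```

Run:
```python
from h import *
p=camera('wrist'); save(p,'w3'); s=state(); print(s['tcp_pos'],s['wrist_force'])
p=camera('scene');print(p['shot'])
cv2.imwrite('pics/s3.png',cv2.resize(p['color'][110:290,150:350,::-1],None,fx=3.3,fy=3.3,interpolation=cv2.INTER_CUBIC))
```

```text
[ 543.18526207 -116.83357589  172.56957438] [-0.24475177  0.32670158 -1.90716508]
8
```

View pics/w3.png

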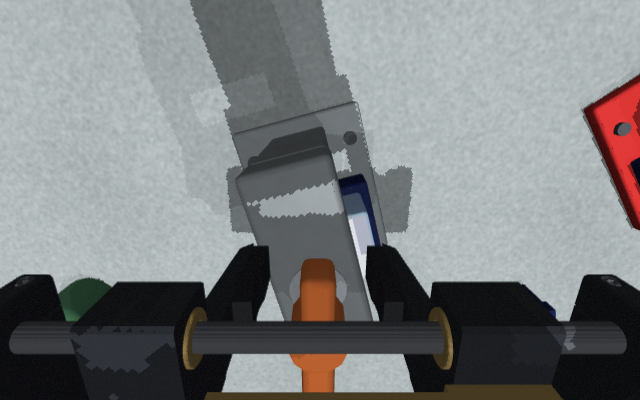

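View pics/s3.png

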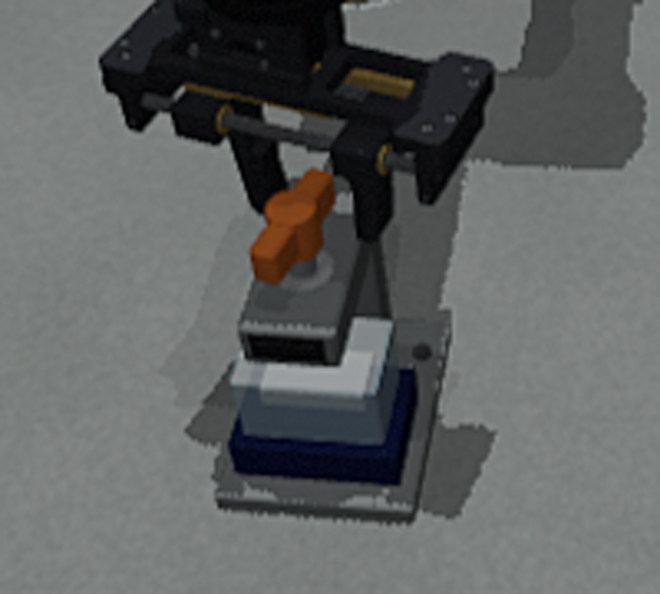

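The bar sits centred between the fingers, at about column 317, with the tips above the head. The tab window is black, with no green. I'll close now.

Call:
{"name": "arm_command", "arguments": {
  "targets": [
    [[0.5,0.5,1,0],[0.5,0.5,1,0],[0.5,0.5,1,0],[0.5,0.5,1,0],[0.5,0.5,1,0]]
  ],
  "claw": 10
}}

```text
time_s: 3.15
tcp_pos: [543.9, -116.6, 175.4]
eef_rot: [0.338, 0.941, -0.0, -0.001]
wrist_force: [-3.2, -1.2, 2.4]
width: 15.8
```

Run:
```python
from h import *
s=state(); print(s['tcp_pos'],s['wrist_force'],s['wrist_torque'],s['width'])
r=s['tcp_pos'][:2]-np.array([564.5,-133]); print(np.hypot(*r),np.arctan2(r[1],r[0]))
for C in ([564.5,-133],):
  r=np.array([543.9,-116.6])-C
  for n in (4,5):
    for k in range(1,n+1):
      for a in (0.1*k,):
        c,sn=np.cos(-a),np.sin(-a); print(a,(np.array([c*r[0]-sn*r[1],sn*r[0]+c*r[1]])-r).round(1))
```

```text
[ 543.87238331 -116.63499357  175.36650446] [-3.18188648 -1.19712187  2.41050928] [-0.26500155  0.38175951 -0.19188444] 15.7615160846039
26.330818554541185 2.470917182920142
0.1 [1.7 2. ]
0.2 [3.7 3.8]
0.30000000000000004 [5.8 5.4]
0.4 [8.  6.7]
0.1 [1.7 2. ]
0.2 [3.7 3.8]
0.30000000000000004 [5.8 5.4]
0.4 [8.  6.7]
0.5 [10.4  7.9]
```

Gripped, with the opening at 15.8 mm. I'll turn 0.4 rad clockwise along the arc.

Call:
{"name": "arm_command", "arguments": {
  "targets": [
    [[1.7,2.0,0,-0.1],[3.7,3.8,0,-0.2],[5.8,5.4,0,-0.3],[8.0,6.7,0,-0.4],[8.0,6.7,0,-0.4]]
  ]
}}

```text
time_s: 3.65
tcp_pos: [552.3, -109.9, 175.4]
eef_rot: [0.519, 0.855, -0.0, -0.001]
wrist_force: [3.3, -1.4, -0.8]
width: 15.7
```

```bash
cat > chk.py <<'E'
from h import *
import sys
p=camera('scene');c=p['color'].astype(int)
g=(c[:,:,1]>1.6*c[:,:,0])&(c[:,:,1]>1.6*c[:,:,2])&(c[:,:,1]>70); sub=g[190:240,200:290]
print('green px near orange tab',sub.sum())
cv2.imwrite('pics/%s.png'%sys.argv[1],cv2.resize(p['color'][110:290,150:350,::-1],None,fx=3.3,fy=3.3,interpolation=cv2.INTER_CUBIC))
s=state(); q=s['eef_rot']; yaw=2*np.arctan2(q[1],q[0]); print(s['time_s'],s['tcp_pos'],'yaw',yaw,s['wrist_force'],s['wrist_torque'],s['width'])
r=s['tcp_pos'][:2]-np.array([564.5,-133]); print('rad,ang',np.hypot(*r),np.arctan2(r[1],r[0]))
for a in (0.05,.1,.15,.2,.25,.3,.4):
  co,sn=np.cos(-a),np.sin(-a); print(a,(np.array([co*r[0]-sn*r[1],sn*r[0]+co*r[1]])-r).round(1))
E
python3 chk.py s4
```

```text
green px near orange tab 0
3.7 [ 552.26595047 -109.98799073  175.4092336 ] yaw 2.0531595335366872 [ 3.13333207  0.38955503 -1.0993445 ] [-0.12822802 -0.64679995 -0.04686052] 15.687185712241272
rad,ang 26.061936588572244 2.0594325210053563
0.05 [1.2 0.6]
0.1 [2.4 1.1]
0.15 [3.6 1.6]
0.2 [4.8 2. ]
0.25 [6.1 2.3]
0.3 [7.3 2.6]
0.4 [9.9 2.9]
```

View pics/s4.png

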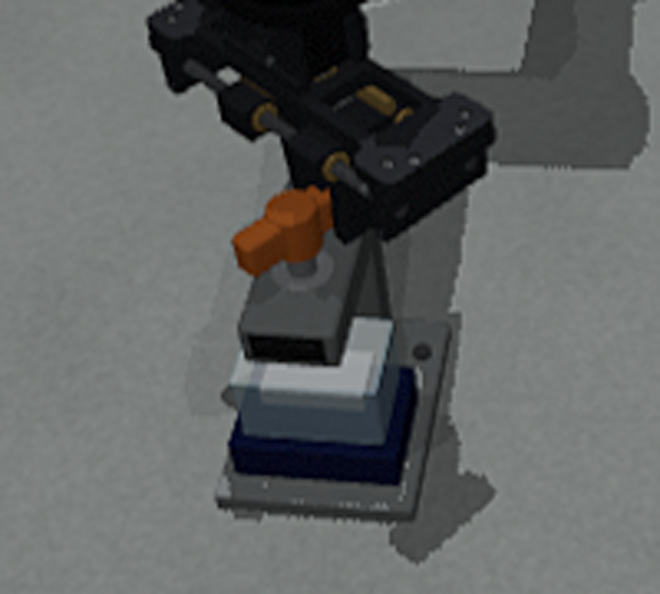

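The handle turned with the tool and the tab window at (285,347) is still black. Next, 0.15 to 0.2 rad at a time, with a look after each.

Call:
{"name": "arm_command", "arguments": {
  "targets": [
    [[2.4,1.1,0,-0.1],[4.8,2.0,0,-0.2],[4.8,2.0,0,-0.2]]
  ]
}}

```text
time_s: 4.0
tcp_pos: [557.3, -108.0, 175.4]
eef_rot: [0.6, 0.8, 0.0, -0.001]
wrist_force: [3.5, -1.1, -1.6]
width: 15.5
```

```bash
python3 chk.py s5
```

```text
green px near orange tab 0
4.05 [ 557.25773769 -108.04958753  175.43454307] yaw 1.8570158155216767 [ 3.54934005 -1.0070421  -1.89849662] [-0.12262297 -0.67398877 -0.00786293] 15.406095389153458
rad,ang 25.98025107498092 1.8532993137671292
0.05 [1.3 0.3]
0.1 [2.5 0.6]
0.15 [3.8 0.8]
0.2 [5.1 0.9]
0.25 [6.4 1. ]
0.3 [7.7 1. ]
0.4 [10.3  0.9]
```

View pics/s5.png

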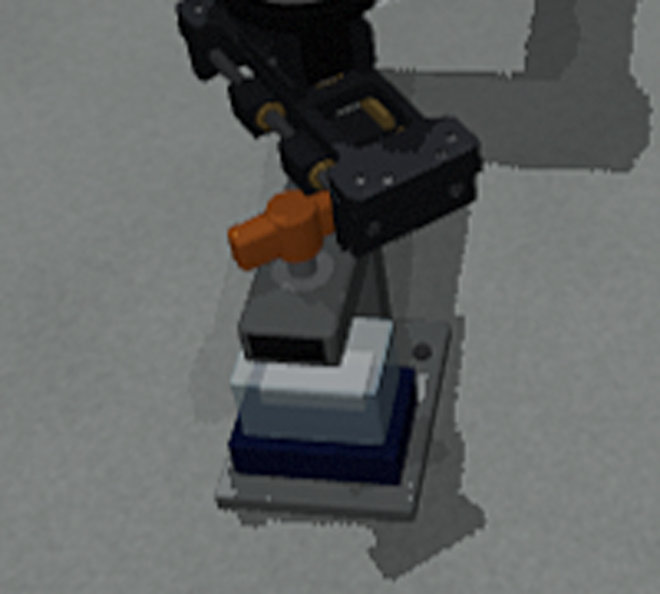

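Total turn is 0.6 rad and the tab is still in.

Call:
{"name": "arm_command", "arguments": {
  "targets": [
    [[2.5,0.6,0,-0.1],[3.8,0.8,0,-0.15],[3.8,0.8,0,-0.15]]
  ]
}}

```text
time_s: 4.35
tcp_pos: [561.1, -107.3, 175.4]
eef_rot: [0.656, 0.755, 0.0, -0.001]
wrist_force: [1.6, -0.4, -1.9]
width: 15.5
```

```bash
python3 chk.py s6
```

```text
green px near orange tab 0
4.4 [ 561.08786412 -107.26596486  175.44347811] yaw 1.7109017470984287 [ 2.92788454 -0.82814557 -1.99883903] [-0.1616924  -0.50422797  0.03262781] 15.720507883765018
rad,ang 25.959261084951507 1.7026197362081945
0.05 [1.3 0.1]
0.1 [2.6 0.2]
0.15 [3.9 0.2]
0.2 [5.2 0.2]
0.25 [6.5 0. ]
0.3 [ 7.8 -0.1]
0.4 [10.3 -0.7]
```

View pics/s6.png

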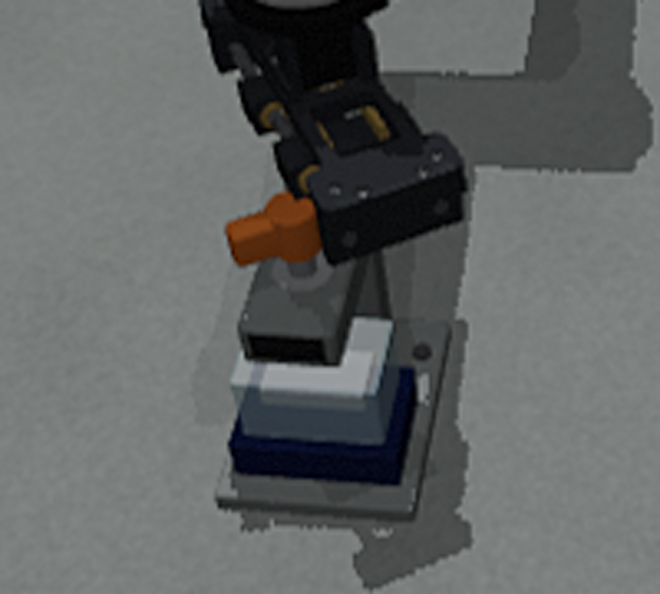

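Total is 0.75 rad and the window is still black.

Call:
{"name": "arm_command", "arguments": {
  "targets": [
    [[2.6,0.2,0,-0.1],[3.9,0.2,0,-0.15],[3.9,0.2,0,-0.15]]
  ]
}}

```text
time_s: 4.7
tcp_pos: [565.1, -107.0, 175.4]
eef_rot: [0.71, 0.705, 0.001, -0.0]
wrist_force: [3.7, -0.9, -1.3]
width: 15.7
```

```bash
python3 chk.py s7
```

```text
green px near orange tab 107
4.75 [ 565.10304393 -107.03342736  175.45243235] yaw 1.5643207370893355 [ 4.45377763 -0.66599022 -2.93144122] [-0.08441438 -0.64948148  0.0797985 ] 15.66095341325966
rad,ang 25.973574198837376 1.54757664522067
0.05 [ 1.3 -0.1]
0.1 [ 2.6 -0.2]
0.15 [ 3.9 -0.4]
0.2 [ 5.1 -0.6]
0.25 [ 6.4 -1. ]
0.3 [ 7.6 -1.3]
0.4 [10.1 -2.3]
```

View pics/s7.png

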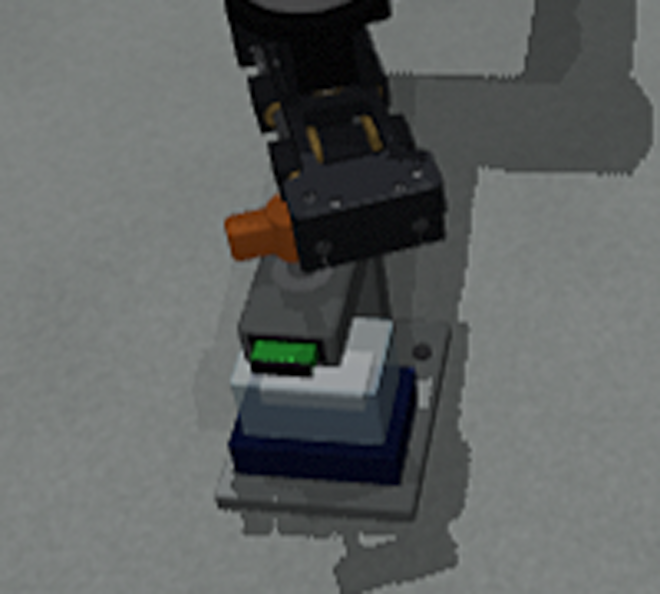

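The green tab has popped out, at (283,352) in the crop. I'll stop turning, open the jaws and lift straight up.

Call:
{"name": "arm_command", "arguments": {
  "targets": [
    [[0,0,0,0],[0,0,0,0],[0,0,0,0],[0,0,0,0]]
  ],
  "claw": 50
}}

```text
time_s: 5.15
tcp_pos: [565.0, -107.0, 175.5]
eef_rot: [0.709, 0.705, 0.001, -0.0]
wrist_force: [0.1, 0.2, 0.4]
width: 45.5
```

Call:
{"name": "arm_command", "arguments": {
  "targets": [
    [[0,0,20,0],[0,0,45,0],[0,0,75,0],[0,0,105,0],[0,0,125,0]]
  ]
}}

```text
time_s: 5.65
tcp_pos: [565.1, -107.1, 302.7]
eef_rot: [0.709, 0.705, 0.001, 0.001]
wrist_force: [-0.0, 0.7, -0.1]
width: 50.2
```

Call:
{"name": "arm_command", "arguments": {
  "targets": [
    [[-30,0,0,0],[-70,0,0,0],[-110,0,0,0],[-140,0,0,0],[-140,0,0,0]]
  ]
}}

```text
time_s: 6.15
tcp_pos: [422.9, -106.8, 303.4]
eef_rot: [0.709, 0.705, 0.001, 0.001]
wrist_force: [0.1, -0.8, 0.6]
width: 50.1
```

```bash
python3 chk.py s8 | head -3
python3 - <<'E'
from h import *
p=camera('scene'); save(p,'s9'); p=camera('top'); save(p,'t9')
c=p['color'].astype(int)
m=((c[:,:,0]>130)&(c[:,:,2]<80)&(c[:,:,1]<0.75*c[:,:,0])&(c[:,:,1]>0.35*c[:,:,0]))
m[:,:330]=0;m[:,460:]=0
ys,xs=np.nonzero(m); W=np.array([ray(p,(x,y),196)[:2] for x,y in zip(xs,ys)])
w,v=np.linalg.eigh(np.cov(W.T)); a=v[:,1]; print(len(xs),W.mean(0),np.arctan2(a[1],a[0]))
E
```

```text
green px near orange tab 114
6.2 [ 424.38756043 -107.06507446  303.39831779] yaw 1.564427103351403 [ 0.09504947 -0.02744734  0.0816645 ] [-0.02612242 -0.07884105 -0.0689075 ] 49.70269853410603
rad,ang 142.492512378192 2.9585634187006855
432 [ 563.4804472  -134.15026185] 1.555411966084829
```

View pics/s9.png

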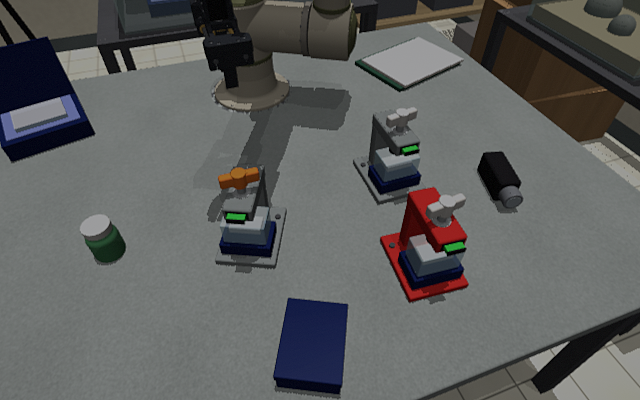

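View pics/t9.png

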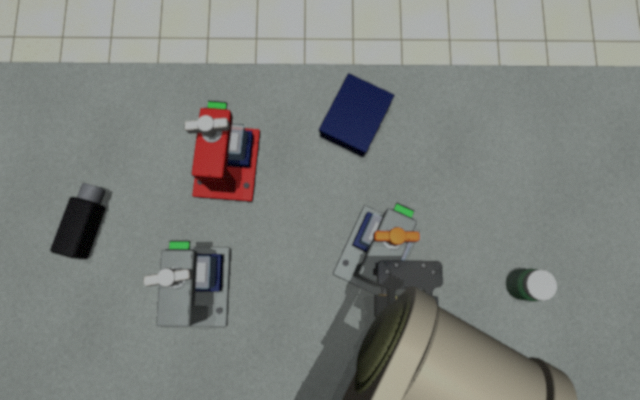

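Both views show the orange clamp's green tab out: (236,216) in the scene view and (403,210) in the top view. The handle stayed where I left it, the white and red clamps look unchanged, and the robot is clear. I'm handing in.

```bash
python3 -c "
from bench import *
print(hand_in())"
```

```text
the job is handed in; nothing more can be done
None
```

The orange-handled clamp is tight and its green tab is out. I gripped one arm of the T-handle and turned it about 0.90 rad clockwise in small steps, looking after each. I stopped at the first look that showed the tab out, let go and backed away.

- **Tab:** it shows green in both the scene and top views after release.
- **Handle:** the bar stayed where I left it, turned 0.90 rad in the top view against 0.89 rad by the tool. I can't read the screw angle directly. The tab popped in the last 0.15 rad step, so by the stated pop range the screw is at most about 1.4, under the 1.8 limit.
- **Other clamps:** the white-handled clamp and the red look-alike look unchanged in the before and after pictures; the arm never came near them.
- **Force and time:** the wrist readings I saw stayed under about 6 N and were near zero after release. I handed in at about 6.3 s.

No checks failed or disagreed beyond a few millimetres of spread in the handle's measured position.

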